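# Find the full supply tin by its weight

## Robot

A 7-joint arm with a two-finger parallel gripper is mounted at the origin on the work surface. World frame = base frame: x ahead of the robot, y to its left, z up, the work surface at z = 0. Lengths are in m, angles in rad, forces in N, time in s.
With the tool pointing down it reaches from about 0.425 to 0.925 m from the base axis. Payload 6.8 kg.
Tool frame: the origin (TCP) lies between the finger pads; the fingertips stand 14 mm ahead of it and the grasp point (between the pads) lies 5 mm behind it; z points along the fingers, y is the direction in which the jaws open and shut (so a half turn about z gives the same grasp; the last joint's range is limited). The gripper opens to 85 mm and grips with 20 to 120 N. Pads are 22 mm wide; open, the fingers measure 114 mm over their backs; the gripper's body (76 mm by 85 mm) begins 54 mm behind the grasp point. The pads swing forward as they close: fully open they stand 13 mm farther back than shut.
Start: joints at [1.158, 0.477, 0.022, 1.555, -0.011, 1.109, -0.083], TCP at [0.203, -0.644, 0.245] pointing down, gripper open.
Joint ranges: [-2.96, 2.96], [-0.34, 2.1], [-1.41, 1.46], [0.24, 2.44], [-1.37, 4.51], [0.17, 1.92], [-2.96, 2.96]. Speed limits (rad/s): [2.39, 2.39, 3.14, 3.14, 3.14, 3.14, 3.14].

## Interface

Orientations are given as a unit quaternion [w, x, y, z].
In Python, from station import bot gives the robot as it stands.
- The arm moves only by the shell command python3 -m crank 'ROWS' [FORCE]. ROWS is JSON, a list of rows, each a list of 3 entries, a list of its own where there are three numbers: the shift along the tool's x, y, z in m, then the turn, a rotation vector about the tool's x, y, z in degrees, then the finger opening in m, from 0 to 0.0854. A call has 1 to 10 rows; each row shifts and turns the commanded pose from where the row before left it, along the tool's axes as they then stand; what a row does not reach is not made up. A row lasts 1/8 s, in which the tool goes at most 62.5 mm and 10.7 degrees, less where a joint would pass 70% of its speed; a pose out of reach is approached as far as the arm can. A call is refused whole if a number of a shift passes 0.0625 or a number of a turn 10.7, either way. A call with a gripper value outside its range is refused whole. The fingers move at their own pace and stop on an object; FORCE is the grip in N (left out, the last holds). Time passes only in rows, so rows that do not move let the fingers close. It gives the time, the measured TCP pose, the force and the opening at its end, in the units of the state.
- bot.get_obs(): the state, without advancing time (a new reading comes with each control period).
- bot.read_camera(name): name is "scene" or "top"; returns (picture, depth): 400x640x3 uint8, red, green, blue; 400x640 float32, m along the optical axis (not along the pixel's ray), 0 where there is no reading.
- bot.calibration(name): a dict with "fx", "fy", "cx", "cy" (pixels), "D" ([k1, k2, p1, p2, k3] as OpenCV has them; the pictures are not rectified), "extrinsics" (4x4, takes a point from camera to world coordinates). Camera axes: x right, y down, z forward; pixel columns grow to the right and rows downward; lengths in m; the calibration is good to about 2 mm. A picture is of the moment at which its call begins. calibration takes no time and is no camera call.
- bot.hand_in(): hands the job in, once; it reports no verdict.
The state is a dict: "t": time; "q": joint angles; "joint_vel": joint speeds; "joint_torque": joint torques, N m; "eef_pos": TCP position; "tool_rot": TCP orientation; "contact_force": force on the tool from outside, world axes, zero at the start; "torque": the same for the moment, N m; "gripper_width": opening from 0.0 (shut) to 1.0 (fully open).
Only numpy, scipy, OpenCV 4.12 (cv2) and the standard library are available. Lean on these libraries where they do the work, as an engineer would, in place of code of your own. Each camera call takes 0.05 s, during which the arm holds its last target.

## Task

Only one of the three identical green tins is still full. Working from the robot's left to its right, pick up each tin in turn, lift it clear of the table to feel its weight, and set it back upright where it stood before lifting the next; then finish with the heaviest tin held upright in the gripper, about 20 cm above the table over the blue tray, and do not put it down or let go (if the last tin is the heaviest you may simply keep it). Never let a tin drop or tip over, and leave everything else on the table alone.

Things in the scene. Friction and masses are not known exactly. Their poses are not given: they have to be found in the camera images.
- tin_left: One of three identical closed round tins (green body, blank white label band, bright metal lid), 52 mm in diameter, 80 mm tall, straight sides; stands upright. Origin at the centre of its underside, z along its axis upwards. Its hidden contents may shift by 1 to 2 mm. Which tin is full changes every time: the full tin weighs 0.43 to 0.57 kg in all, the other two 0.11 to 0.28 kg. This one is the leftmost (largest y).
- tin_middle: One of three identical closed round tins (green body, blank white label band, bright metal lid), 52 mm in diameter, 80 mm tall, straight sides; stands upright. Origin at the centre of its underside, z along its axis upwards. Its hidden contents may shift by 1 to 2 mm. Which tin is full changes every time: the full tin weighs 0.43 to 0.57 kg in all, the other two 0.11 to 0.28 kg. This one is the middle one.
- tin_right: One of three identical closed round tins (green body, blank white label band, bright metal lid), 52 mm in diameter, 80 mm tall, straight sides; stands upright. Origin at the centre of its underside, z along its axis upwards. Its hidden contents may shift by 1 to 2 mm. Which tin is full changes every time: the full tin weighs 0.43 to 0.57 kg in all, the other two 0.11 to 0.28 kg. This one is the rightmost (smallest y).
- tray: Shallow open blue plastic tray fixed to the table beyond the tins: 120 mm (its x) by 200 mm (its y), walls 25 mm high and 4 mm thick. Origin at the centre of its underside, on the table.
- eraser: White eraser, 42 x 20 x 12 mm, lying between the left and middle tins; leave alone. Origin: centre of its underside.
- sharpener: Small red pencil sharpener, 26 x 18 x 14 mm, lying between the middle and right tins; leave alone. Origin: centre of its underside.
- tape_roll: Yellow roll of tape lying flat, 90 mm across, 25 mm high, on the right; leave alone. Origin: centre of its underside.
- stapler: Black and grey stapler, 130 x 34 x 42 mm, on the left; leave alone. Origin: centre of its underside.
- punch: Hole punch with a red lever plate, 100 x 110 x 66 mm, far left; leave alone. Origin: centre of its underside.
- clip_box: Small cardboard box, 75 x 55 x 28 mm, far right; leave alone. Origin: centre of its underside.
Mind the look-alikes: they are no part of the job. What is shaped like the tin_middle but orange is not meant. What is shaped like the tin_left but red is not meant.

How it is judged:
On the way, in this order (a step that is already met when the one before it is completed fails the run):
1. the left tin is lifted in the gripper at least 20 mm off the table while the other two stand on it (height (world z) of tin_left above 0.02 m and contact force between the fingers and tin_left above 0.5 N and height (world z) of each of tin_middle, tin_right below 0.008 m and angle between each of tin_middle, tin_right's own z axis and vertical below 0.12 rad and distance of each of tin_middle, tin_right from where it was at the start of the episode below 0.06 m and contact force between the fingers and tin_middle below 0.1 N and contact force between the fingers and tin_right below 0.1 N), for 0.2 s.
2. the middle tin is lifted in the gripper at least 20 mm off the table while the other two stand on it (height (world z) of tin_middle above 0.02 m and contact force between the fingers and tin_middle above 0.5 N and height (world z) of each of tin_left, tin_right below 0.008 m and angle between each of tin_left, tin_right's own z axis and vertical below 0.12 rad and distance of each of tin_left, tin_right from where it was at the start of the episode below 0.06 m and contact force between the fingers and tin_left below 0.1 N and contact force between the fingers and tin_right below 0.1 N), for 0.2 s.
3. the right tin is lifted in the gripper at least 20 mm off the table while the other two stand on it (height (world z) of tin_right above 0.02 m and contact force between the fingers and tin_right above 0.5 N and height (world z) of each of tin_left, tin_middle below 0.008 m and angle between each of tin_left, tin_middle's own z axis and vertical below 0.12 rad and distance of each of tin_left, tin_middle from where it was at the start of the episode below 0.06 m and contact force between the fingers and tin_left below 0.1 N and contact force between the fingers and tin_middle below 0.1 N), for 0.2 s.
At the end, for the whole second after the job is handed in: The heaviest tin is held still in the fingers, its underside more than 120 mm above the table, tilted less than 0.3 rad, its axis over the tray and not touching it; the other two tins stand upright on the table within 60 mm of where they began (((distance between fill_a_c0 and tin_left below 0.055 m and height (world z) of tin_left above 0.12 m and contact force between the fingers and tin_left above 0.5 N and contact force between tin_left and tray below 0.1 N and angle between tin_left's own z axis and vertical below 0.3 rad and linear speed of tin_left below 0.05 m/s and x of tin_left in the frame of tray between -0.058 and 0.058 m and y of tin_left in the frame of tray between -0.098 and 0.098 m and height (world z) of each of tin_middle, tin_right below 0.008 m and angle between each of tin_middle, tin_right's own z axis and vertical below 0.12 rad and distance of each of tin_middle, tin_right from where it was at the start of the episode below 0.06 m and contact force between the fingers and tin_middle below 0.1 N and contact force between the fingers and tin_right below 0.1 N) or (distance between fill_a_c0 and tin_middle below 0.055 m and height (world z) of tin_middle above 0.12 m and contact force between the fingers and tin_middle above 0.5 N and contact force between tin_middle and tray below 0.1 N and angle between tin_middle's own z axis and vertical below 0.3 rad and linear speed of tin_middle below 0.05 m/s and x of tin_middle in the frame of tray between -0.058 and 0.058 m and y of tin_middle in the frame of tray between -0.098 and 0.098 m and height (world z) of each of tin_left, tin_right below 0.008 m and angle between each of tin_left, tin_right's own z axis and vertical below 0.12 rad and distance of each of tin_left, tin_right from where it was at the start of the episode below 0.06 m and contact force between the fingers and tin_left below 0.1 N and contact force between the fingers and tin_right below 0.1 N) or (distance between fill_a_c0 and tin_right below 0.055 m and height (world z) of tin_right above 0.12 m and contact force between the fingers and tin_right above 0.5 N and contact force between tin_right and tray below 0.1 N and angle between tin_right's own z axis and vertical below 0.3 rad and linear speed of tin_right below 0.05 m/s and x of tin_right in the frame of tray between -0.058 and 0.058 m and y of tin_right in the frame of tray between -0.098 and 0.098 m and height (world z) of each of tin_left, tin_middle below 0.008 m and angle between each of tin_left, tin_middle's own z axis and vertical below 0.12 rad and distance of each of tin_left, tin_middle from where it was at the start of the episode below 0.06 m and contact force between the fingers and tin_left below 0.1 N and contact force between the fingers and tin_middle below 0.1 N))); the arm keeps its last pose, push and grip.
It fails at once if a tin is tipped over (more than 0.5 rad) (angle between any of tin_left, tin_middle, tin_right's own z axis and vertical above 0.5 rad).
It fails at once if a tin is let go more than 30 mm above the table ((height (world z) of tin_left above 0.03 m and contact force between the fingers and tin_left below 0.02 N) or (height (world z) of tin_middle above 0.03 m and contact force between the fingers and tin_middle below 0.02 N) or (height (world z) of tin_right above 0.03 m and contact force between the fingers and tin_right below 0.02 N)).
It fails at once if a bystander is moved by more than 40 mm (distance of any of eraser, sharpener, tape_roll, stapler, punch, clip_box from where it was at the start of the episode above 0.04 m).
It also fails if it takes over 69 s, if anything falls off the work surface, if the arm or the gripper's body presses on something with over 40 N, if the wrist force passes 120 N, or if a joint passes its speed limit or range.

## Working session

There is one attempt and no reset: what is moved stays moved. The work goes in short steps, Python scripts to look and compute and a shell command to move; the robot and the scene stay as the last step left them, time stands still between calls to the robot, and variables do not carry over. Pictures are saved under pics/ and viewed, and the job is handed in when it is done.

```bash
ls; mkdir -p pics; python3 - <<'E'
from station import bot
import cv2
o=bot.get_obs()
for k,v in o.items(): print(k,v)
for n in("scene","top"):
    c=bot.calibration(n);print(n,c)
    p,d=bot.read_camera(n)
    cv2.imwrite(f"pics/{n}0.png",p[:,:,::-1])
    import numpy as np
    np.save(f"pics/{n}0.npy",d); np.save(f"pics/{n}0rgb.npy",p)
E
```

```text
pics
t 0.0
q [ 1.15794476  0.47781894  0.02231808  1.5564392  -0.01150341  1.10931552
 -0.08309874]
joint_vel [ 0.00083693 -0.00037136  0.00065183 -0.00113726  0.00072786 -0.00227406
 -0.00049221]
joint_torque [-6.44733768e-05 -5.96446860e+01  1.60809215e+00 -2.81192744e+01
  1.24498285e-02  9.51150869e-03  1.44157923e-05]
eef_pos [ 0.20236894 -0.64335544  0.24431782]
tool_rot [-9.04242265e-04  9.88409741e-01  1.51806866e-01 -2.02379787e-04]
contact_force [-0.06321561 -0.29058785 -0.38412943]
torque [ 0.00597115  0.0252953  -0.01361893]
gripper_width 1.0003364501204692
scene {'fx': 430.8771323687811, 'fy': 430.8771323687811, 'cx': 317.2875035169664, 'cy': 196.31267471646734, 'D': array([-0.03363824,  0.        ,  0.        ,  0.        ,  0.        ]), 'extrinsics': array([[-0.14193297,  0.66911717, -0.72947738,  1.5026941 ],
       [ 0.98987407,  0.09749664, -0.1031685 ,  0.14004543],
       [ 0.00208978, -0.73673375, -0.67617972,  0.93370416],
       [ 0.        ,  0.        ,  0.        ,  1.        ]])}
top {'fx': 448.5862402114658, 'fy': 448.5862402114658, 'cx': 315.4759463602274, 'cy': 199.95283082508692, 'D': array([-0.02633972,  0.        ,  0.        ,  0.        ,  0.        ]), 'extrinsics': array([[-0.00562046, -0.99552359,  0.09434617,  0.43424092],
       [-0.9996825 ,  0.00327628, -0.02498318,  0.00905928],
       [ 0.02456224, -0.09445664, -0.99522592,  1.19019002],
       [ 0.        ,  0.        ,  0.        ,  1.        ]])}
```

View pics/top0.png

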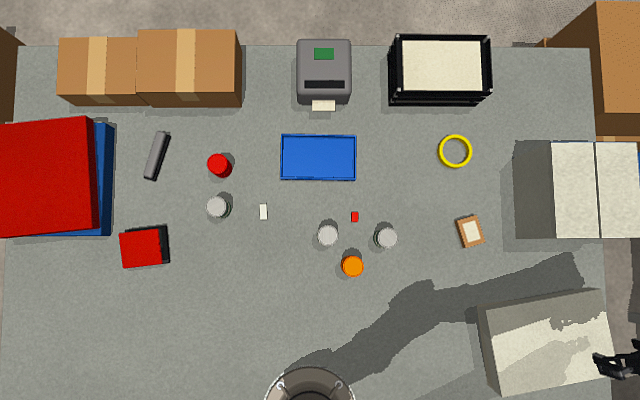

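View pics/scene0.png

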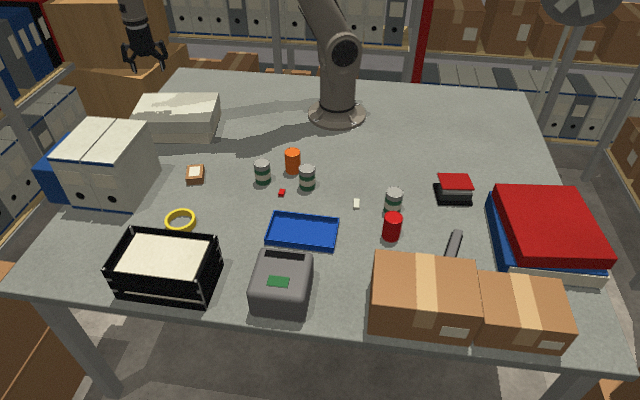

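Candidates: metal-lidded tins in the top view at (217,206), (328,235) and (386,237). Look-alikes are red at (219,165) and orange at (352,265). In the scene view the green ones are at (394,200), (307,178) and (262,171). Next: localise them and check in a crop.

```bash
cat > h.py <<'E'
import numpy as np, cv2
from station import bot
def ray(n,u,v):
    c=bot.calibration(n)
    K=np.array([[c['fx'],0,c['cx']],[0,c['fy'],c['cy']],[0,0,1]])
    x=cv2.undistortPoints(np.array([[[u,v]]],float),K,c['D'])[0,0]
    E=c['extrinsics']; return E[:3,3],E[:3,:3]@np.array([x[0],x[1],1])
def at_z(n,u,v,z):
    o,d=ray(n,u,v); return o+d*(z-o[2])/d[2]
E
python3 - <<'E'
from h import *
p=np.load('pics/top0rgb.npy');D=np.load('pics/top0.npy')
H,W=D.shape
c=bot.calibration('top');E=c['extrinsics']
K=np.array([[c['fx'],0,c['cx']],[0,c['fy'],c['cy']],[0,0,1]])
uv=np.stack(np.meshgrid(np.arange(W),np.arange(H)),-1).reshape(-1,1,2).astype(float)
x=cv2.undistortPoints(uv,K,c['D'])[:,0]
P=(np.c_[x,np.ones(len(x))]*D.reshape(-1,1))@E[:3,:3].T+E[:3,3]
P=P.reshape(H,W,3)
for n,(u,v) in dict(L=(217,206),M=(328,235),R=(386,237),red=(219,165),orange=(352,265)).items():
    s=P[v-16:v+17,u-16:u+17]; m=(s[...,2]>0.068)&(s[...,2]<0.1)
    m=m.astype(np.uint8); vs,us=np.nonzero(m)
    (cc,r)=cv2.minEnclosingCircle(np.c_[us,vs].astype(np.float32))
    cu,cv_=cc[0]+u-16,cc[1]+v-16
    print(n,round(cu,1),round(cv_,1),'r',r,'ztop',np.median(s[...,2][m>0]),at_z('top',cu,cv_,.08).round(4), s[m>0].mean(0).round(4))
for n,(u,v,z) in dict(eraser=(263,211,.012),sharp=(354,216,.014),tray=(318,158,.012),tray1=(282,134,.025),tray2=(355,180,.025)).items(): print(n,at_z('top',u,v,z).round(3))
big=cv2.resize(p[110:290,180:420],None,fx=3.3,fy=3.3,interpolation=cv2.INTER_CUBIC)
cv2.imwrite('pics/crop1.png',big[:,:,::-1])
q=np.load('pics/scene0rgb.npy')
cv2.imwrite('pics/crop2.png',cv2.resize(q[140:260,240:420],None,fx=4,fy=4,interpolation=cv2.INTER_CUBIC)[:,:,::-1])
for n,(u,v) in dict(L=(394,190),M=(307,168),R=(262,162)).items(): print('scene lid',n,at_z('scene',u,v,.08).round(3))
E
```

```text
L 215.6 205.9 r 10.813027381896973 ztop 0.07861796680960476 [0.5256 0.2282 0.08  ] [0.5258 0.2284 0.0785]
M 327.5 234.7 r 10.587102890014648 ztop 0.07893021242058462 [ 0.4532 -0.048   0.08  ] [ 0.4531 -0.0478  0.0788]
R 387.4 237.2 r 10.75346851348877 ztop 0.07850604714572651 [ 0.4461 -0.1966  0.08  ] [ 0.4464 -0.1969  0.0786]
red 217.3 163.5 r 10.842455863952637 ztop 0.07840278254105582 [0.6317 0.2259 0.08  ] [0.6319 0.2269 0.0782]
orange 352.7 265.7 r 10.699197769165039 ztop 0.07899977786399326 [ 0.3767 -0.1094  0.08  ] [ 0.3765 -0.1097  0.079 ]
eraser [0.517 0.118 0.012]
sharp [ 0.503 -0.122  0.014]
tray [ 0.658 -0.028  0.012]
tray1 [0.72  0.067 0.025]
tray2 [ 0.597 -0.124  0.025]
scene lid L [0.521 0.232 0.08 ]
scene lid M [ 0.456 -0.041  0.08 ]
scene lid R [ 0.446 -0.189  0.08 ]
```

View pics/crop1.png

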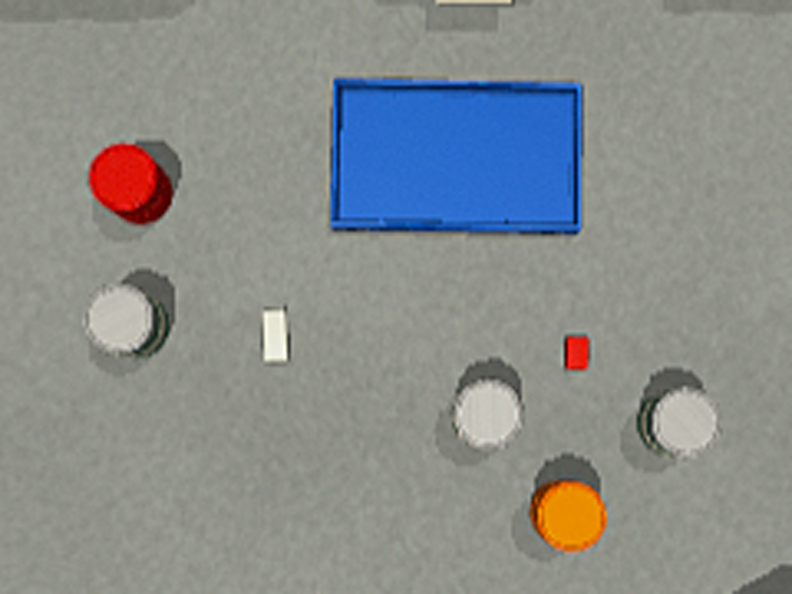

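View pics/crop2.png

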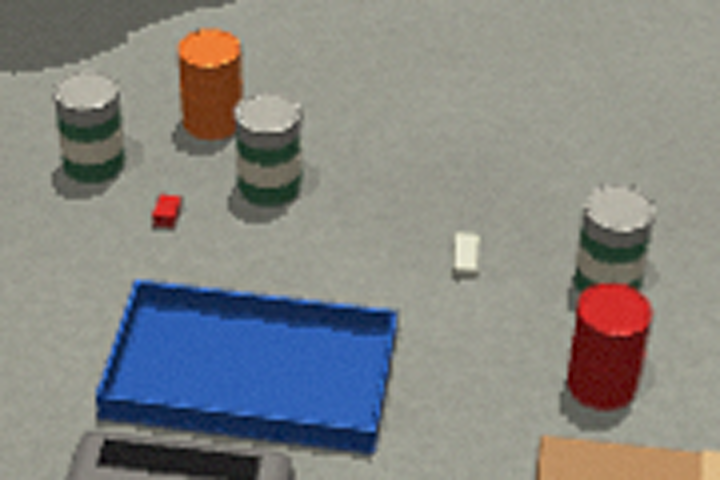

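Crops confirm that the three white-banded green tins are the ones with silver lids; the plain red and plain orange are not. Measured positions: L (0.526,0.228), M (0.453,-0.048), R (0.446,-0.197), tray centre about (0.658,-0.028). The jaws will run along world y. First I straighten the yaw and head in.

```bash
python3 -m crank '[[[0,0,0],[0,0,8.7],0.085],[[0,0,0],[0,0,8.7],0.085],[[0.031,-0.037,0],[0,0,0],0.085],[[0.031,-0.037,0],[0,0,0],0.085],[[0.031,-0.037,0],[0,0,0],0.085],[[0.031,-0.037,0],[0,0,0],0.085],[[0.031,-0.037,0],[0,0,0],0.085],[[0.031,-0.037,0],[0,0,0],0.085],[[0.031,-0.037,0],[0,0,0],0.085],[[0.031,-0.037,0],[0,0,0],0.085]]' 40
```

```text
t: 1.35
eef_pos: [0.4509, -0.3462, 0.245]
tool_rot: [-0.0, 1.0, 0.001, -0.0]
contact_force: [0.6, 0.4, 0.4]
gripper_width: 0.992
```

```bash
python3 -m crank '[[[0.01,-0.05,0],[0,0,0],0.085],[[0.01,-0.06,0],[0,0,0],0.085],[[0.01,-0.06,0],[0,0,0],0.085],[[0.01,-0.06,0],[0,0,0],0.085],[[0.01,-0.06,0],[0,0,0],0.085],[[0.01,-0.06,0],[0,0,0],0.085],[[0.005,-0.06,0],[0,0,0],0.085],[[0.005,-0.06,0],[0,0,0],0.085],[[0.005,-0.06,0],[0,0,0],0.085],[[0,-0.044,0],[0,0,0],0.085]]'
```

```text
t: 2.6
eef_pos: [0.5241, 0.2294, 0.245]
tool_rot: [-0.0, 1.0, 0.002, -0.0]
contact_force: [1.0, -1.0, -0.2]
gripper_width: 0.994
```

```bash
python3 -m crank '[[[0.002,0.001,0.03],[0,0,0],0.085],[[0,0,0.04],[0,0,0],0.085],[[0,0,0.03],[0,0,0],0.085],[[0,0,0.025],[0,0,0],0.085],[[0,0,0.02],[0,0,0],0.085],[[0,0,0.02],[0,0,0],0.085],[[0,0,0.02],[0,0,0],0.085],[[0,0,0.02],[0,0,0],0.085],[[0,0,0],[0,0,0],0.085]]'
python3 - <<'E'
from h import *
for n in("scene","top"):
    p,d=bot.read_camera(n)
    c=p[130:250,330:480] if n=='scene' else p[150:270,140:290]
    cv2.imwrite(f'pics/{n}1.png',cv2.resize(c,None,fx=4,fy=4,interpolation=cv2.INTER_CUBIC)[:,:,::-1])
E
```

```text
t: 3.72
eef_pos: [0.5255, 0.2248, 0.0385]
tool_rot: [0.001, 1.0, 0.001, -0.002]
contact_force: [-0.6, 0.7, 0.8]
gripper_width: 0.995
```

View pics/scene1.png

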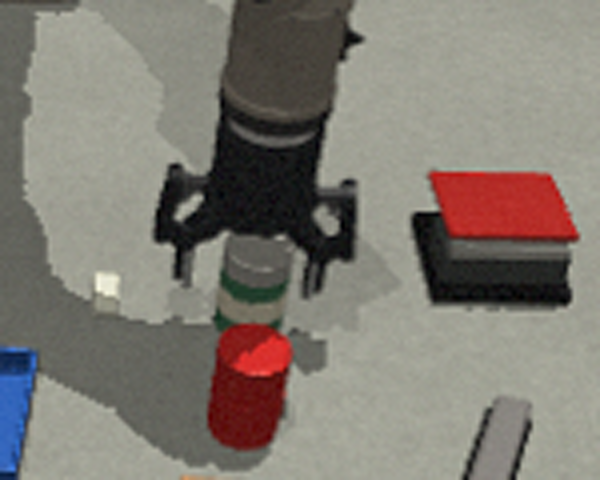

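View pics/top1.png

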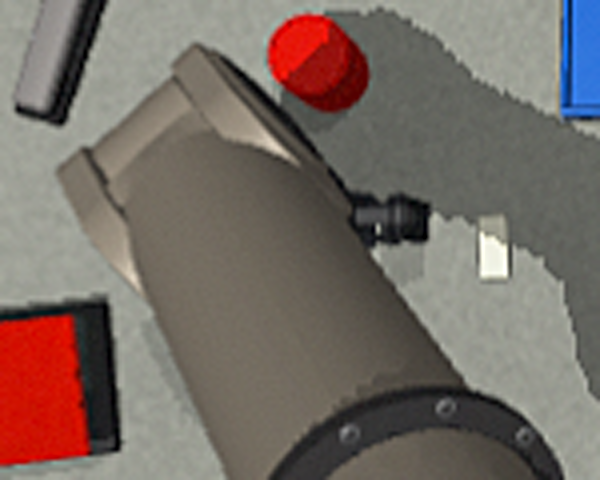

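The scene crop shows the fingers straddling the tin (lid at crop (255,265)), with clearance to the red tin. Settle and read again.

```bash
python3 -m crank '[[[0,-0.002,0],[0,0,0],0.085],[[0,0,0],[0,0,0],0.085]]'; python3 -c "
from station import bot
o=bot.get_obs();print(o['eef_pos'],o['contact_force'],o['torque'],o['joint_torque'])"
```

```text
t: 4.08
eef_pos: [0.5271, 0.228, 0.041]
tool_rot: [-0.0, 1.0, 0.001, 0.001]
contact_force: [0.6, -0.6, -0.2]
gripper_width: 0.997
[0.52707045 0.22797323 0.04103298] [ 0.58956114 -0.61566709 -0.21842524] [ 0.00704199 -0.0244409   0.02795208] [-4.99827598e-03 -5.63411593e+01 -3.40395704e+00 -1.83970803e+01
  6.55849784e-03 -2.53938008e-03 -1.49084581e-02]
```

```bash
python3 -m crank '[[[0,0,0],[0,0,0],0.06],[[0,0,0],[0,0,0],0.052],[[0,0,0],[0,0,0],0.04],[[0,0,0],[0,0,0],0.04],[[0,0,0],[0,0,0],0.04],[[0,0,0],[0,0,0],0.04]]' 50
```

```text
t: 4.82
eef_pos: [0.5271, 0.2286, 0.0411]
tool_rot: [-0.001, 1.0, 0.001, 0.001]
contact_force: [-0.1, 2.0, 5.4]
gripper_width: 0.604
```

Width 0.604 (51.6 mm) means the tin is gripped. Lift gently.

```bash
python3 -m crank '[[[0,0,-0.006],[0,0,0],0.04],[[0,0,-0.012],[0,0,0],0.04],[[0,0,-0.015],[0,0,0],0.04],[[0,0,-0.015],[0,0,0],0.04],[[0,0,-0.007],[0,0,0],0.04],[[0,0,0],[0,0,0],0.04],[[0,0,0],[0,0,0],0.04],[[0,0,0],[0,0,0],0.04],[[0,0,0],[0,0,0],0.04]]'; python3 - <<'E'
from h import *
o=bot.get_obs();print(o['eef_pos'],o['contact_force'],o['torque'],o['joint_torque'])
p,d=bot.read_camera('scene')
print(bot.get_obs()['contact_force'])
cv2.imwrite('pics/s2.png',cv2.resize(p[130:250,330:480],None,fx=4,fy=4,interpolation=cv2.INTER_CUBIC)[:,:,::-1])
E
```

```text
t: 5.95
eef_pos: [0.5264, 0.2274, 0.0949]
tool_rot: [0.0, 1.0, 0.001, -0.0]
contact_force: [-0.5, -0.0, -5.1]
gripper_width: 0.602
[0.52640334 0.22736518 0.09488844] [-0.49141902 -0.00613252 -5.12094181] [ 0.02602363 -0.02292547 -0.0184932 ] [ 1.40107964e-02 -5.72125697e+01 -3.77884224e+00 -2.25845987e+01
  5.90478012e-03  1.25920598e-02 -2.71280105e-04]
[ 0.43882932 -0.12894558 -5.42773541]
```

View pics/s2.png

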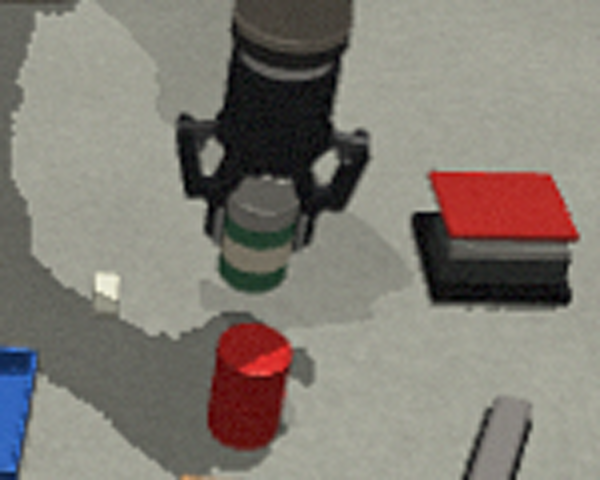

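The crop shows the left tin hanging clear and upright. The wrist reads about -5.2 N, or 0.53 kg, so it is probably the full one. I set it back.

```bash
python3 -m crank '[[[0,0,0.006],[0,0,0],0.04],[[0,0,0.012],[0,0,0],0.04],[[0,0,0.014],[0,0,0],0.04],[[0,0,0.012],[0,0,0],0.04],[[0,0,0.006],[0,0,0],0.04],[[0,0,0.002],[0,0,0],0.04],[[0,0,0.001],[0,0,0],0.04],[[0,0,0],[0,0,0],0.04],[[0,0,0],[0,0,0],0.04]]'
```

```text
t: 7.12
eef_pos: [0.5269, 0.2275, 0.0426]
tool_rot: [-0.0, 1.0, 0.0, 0.0]
contact_force: [-0.4, -0.6, -5.6]
gripper_width: 0.601
```

```bash
python3 -m crank '[[[0,0,0.001],[0,0,0],0.04],[[0,0,0.001],[0,0,0],0.04],[[0,0,0],[0,0,0],0.04],[[0,0,0],[0,0,0],0.04]]'
```

```text
t: 7.62
eef_pos: [0.5268, 0.2275, 0.0411]
tool_rot: [0.0, 1.0, 0.001, 0.0]
contact_force: [-3.2, -1.5, 5.7]
gripper_width: 0.604
```

Back on the table (+5.7 N). Open slowly.

```bash
python3 -m crank '[[[0,0,0],[0,0,0],0.054],[[0,0,0],[0,0,0],0.058],[[0,0,0],[0,0,0],0.065],[[0,0,0],[0,0,0],0.085],[[0,0,0],[0,0,0],0.085],[[0,0,0],[0,0,0],0.085],[[0,0,0],[0,0,0],0.085]]'
python3 - <<'E'
from h import *
print(bot.get_obs()['contact_force'],bot.get_obs()['eef_pos'])
p,d=bot.read_camera('scene')
cv2.imwrite('pics/s3.png',cv2.resize(p[130:250,330:480],None,fx=4,fy=4,interpolation=cv2.INTER_CUBIC)[:,:,::-1])
E
```

```text
t: 8.5
eef_pos: [0.5266, 0.2274, 0.0403]
tool_rot: [0.0, 1.0, 0.001, -0.0]
contact_force: [-0.1, 0.2, 0.1]
gripper_width: 0.991
[-0.05607428  0.23115905  0.05965314] [0.52662848 0.2274456  0.04028786]
```

View pics/s3.png

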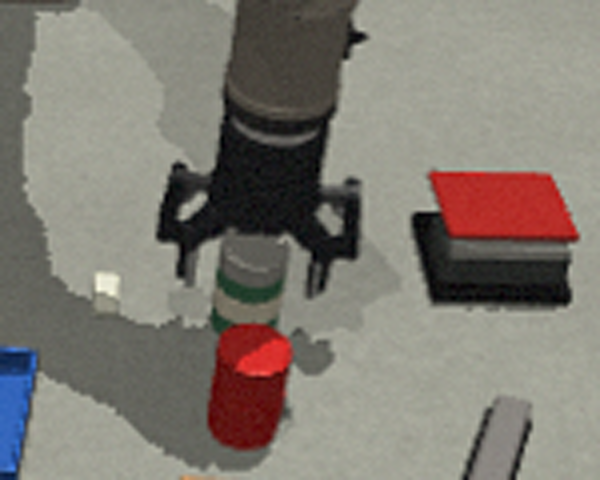

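The tin stands upright between the open fingers. Go up, then across to the middle tin.

```bash
python3 -m crank '[[[0,0,-0.015],[0,0,0],0.085],[[0,0,-0.03],[0,0,0],0.085],[[0,0,-0.04],[0,0,0],0.085],[[0,0,-0.04],[0,0,0],0.085],[[-0.012,0.046,-0.015],[0,0,0],0.085],[[-0.012,0.046,0],[0,0,0],0.085],[[-0.012,0.046,0],[0,0,0],0.085],[[-0.012,0.046,0],[0,0,0],0.085],[[-0.012,0.046,0],[0,0,0],0.085],[[-0.013,0.046,0],[0,0,0],0.085]]'; python3 -m crank '[[[0,0,0],[0,0,0],0.085],[[0,0,0],[0,0,0],0.085]]'
```

```text
t: 9.8
eef_pos: [0.4537, -0.05, 0.1815]
tool_rot: [0.0, 1.0, 0.001, 0.001]
contact_force: [0.6, -0.8, 0.3]
gripper_width: 0.994
t: 10.05
eef_pos: [0.4544, -0.0481, 0.1811]
tool_rot: [-0.0, 1.0, 0.001, 0.001]
contact_force: [0.8, 0.2, 0.3]
gripper_width: 0.995
```

```bash
python3 -m crank '[[[-0.001,0,0.02],[0,0,0],0.085],[[0,0,0.03],[0,0,0],0.085],[[0,0,0.025],[0,0,0],0.085],[[0,0,0.02],[0,0,0],0.085],[[0,0,0.02],[0,0,0],0.085],[[0,0,0.02],[0,0,0],0.085],[[0,0,0.005],[0,0,0],0.085],[[0,0,0],[0,0,0],0.085],[[0,0,0],[0,0,0],0.085]]'
python3 - <<'E'
from h import *
p,d=bot.read_camera('scene')
cv2.imwrite('pics/s4.png',cv2.resize(p[110:240,230:430],None,fx=4,fy=4,interpolation=cv2.INTER_CUBIC)[:,:,::-1])
E
```

```text
t: 11.18
eef_pos: [0.4536, -0.0483, 0.041]
tool_rot: [-0.0, 1.0, 0.001, 0.001]
contact_force: [-0.3, -0.1, 0.3]
gripper_width: 0.994
```

View pics/s4.png

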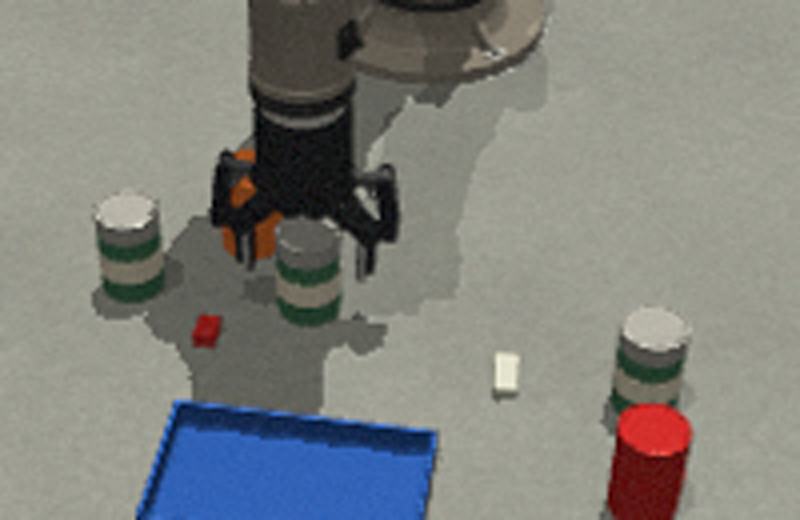

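The middle tin sits between the fingers (crop (308,270)), and the orange tin behind is untouched. The left tin is upright at (650,360). Grip and lift.

```bash
python3 -m crank '[[[0,0,0],[0,0,0],0.06],[[0,0,0],[0,0,0],0.052],[[0,0,0],[0,0,0],0.04],[[0,0,0],[0,0,0],0.04],[[0,0,0],[0,0,0],0.04],[[0,0,0],[0,0,0],0.04]]' 50
```

```text
t: 11.98
eef_pos: [0.4532, -0.0485, 0.0409]
tool_rot: [0.0, 1.0, 0.001, 0.0]
contact_force: [-1.4, 0.9, 7.2]
gripper_width: 0.602
```

```bash
python3 -m crank '[[[0,0,-0.006],[0,0,0],0.04],[[0,0,-0.012],[0,0,0],0.04],[[0,0,-0.015],[0,0,0],0.04],[[0,0,-0.015],[0,0,0],0.04],[[0,0,-0.007],[0,0,0],0.04],[[0,0,0],[0,0,0],0.04],[[0,0,0],[0,0,0],0.04],[[0,0,0],[0,0,0],0.04],[[0,0,0],[0,0,0],0.04]]';python3 -m crank '[[[0,0,0],[0,0,0],0.04]]'
python3 - <<'E'
from h import *
p,d=bot.read_camera('scene')
cv2.imwrite('pics/s5.png',cv2.resize(p[110:240,230:430],None,fx=4,fy=4,interpolation=cv2.INTER_CUBIC)[:,:,::-1])
E
```

```text
t: 13.1
eef_pos: [0.4527, -0.0486, 0.0949]
tool_rot: [-0.0, 1.0, 0.001, -0.0]
contact_force: [0.3, -0.8, -1.6]
gripper_width: 0.602
t: 13.22
eef_pos: [0.4528, -0.0486, 0.0951]
tool_rot: [-0.0, 1.0, 0.001, -0.0]
contact_force: [0.8, -0.4, -1.8]
gripper_width: 0.605
```

View pics/s5.png

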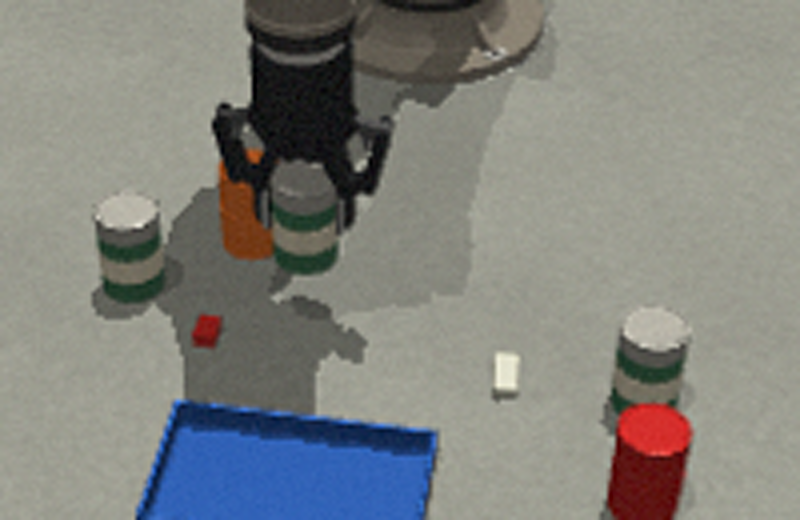

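The middle tin is lifted and clear (crop (305,220)). It reads -1.7 N, about 0.17 kg, so it is light. Set it back.

```bash
python3 -m crank '[[[0,0,0.006],[0,0,0],0.04],[[0,0,0.012],[0,0,0],0.04],[[0,0,0.014],[0,0,0],0.04],[[0,0,0.012],[0,0,0],0.04],[[0,0,0.006],[0,0,0],0.04],[[0,0,0.002],[0,0,0],0.04],[[0,0,0.001],[0,0,0],0.04],[[0,0,0.001],[0,0,0],0.04],[[0,0,0],[0,0,0],0.04],[[0,0,0],[0,0,0],0.04]]'
```

```text
t: 14.52
eef_pos: [0.4531, -0.0487, 0.0415]
tool_rot: [0.0, 1.0, 0.001, 0.0]
contact_force: [0.2, -0.5, -1.9]
gripper_width: 0.604
```

```bash
python3 -m crank '[[[0,0,0.001],[0,0,0],0.04],[[0,0,0],[0,0,0],0.04],[[0,0,0],[0,0,0],0.04]]'
```

```text
t: 14.9
eef_pos: [0.4531, -0.0487, 0.0409]
tool_rot: [0.0, 1.0, 0.001, 0.0]
contact_force: [-2.1, 0.2, 7.1]
gripper_width: 0.601
```

Seated. Release, rise, and cross to the right tin.

```bash
python3 -m crank '[[[0,0,0],[0,0,0],0.054],[[0,0,0],[0,0,0],0.058],[[0,0,0],[0,0,0],0.065],[[0,0,0],[0,0,0],0.085],[[0,0,0],[0,0,0],0.085],[[0,0,0],[0,0,0],0.085],[[0,0,0],[0,0,0],0.085]]'
```

```text
t: 15.78
eef_pos: [0.4529, -0.0487, 0.0403]
tool_rot: [0.0, 1.0, 0.001, -0.0]
contact_force: [-0.5, 0.2, 0.0]
gripper_width: 0.995
```

```bash
python3 -m crank '[[[0,0,-0.015],[0,0,0],0.085],[[0,0,-0.03],[0,0,0],0.085],[[0,0,-0.04],[0,0,0],0.085],[[0,0,-0.04],[0,0,0],0.085],[[0,0.034,-0.015],[0,0,0],0.085],[[-0.003,0.045,0],[0,0,0],0.085],[[-0.003,0.045,0],[0,0,0],0.085],[[-0.001,0.024,0],[0,0,0],0.085],[[0,0,0],[0,0,0],0.085],[[0,0,0],[0,0,0],0.085]]'
python3 - <<'E'
from h import *
print(bot.get_obs()['eef_pos'])
for n in('scene','top'):
    p,d=bot.read_camera(n)
    c=p[110:240,230:430] if n=='scene' else p[150:290,190:430]
    cv2.imwrite(f'pics/{n}6.png',cv2.resize(c,None,fx=3.3,fy=3.3,interpolation=cv2.INTER_CUBIC)[:,:,::-1])
E
```

```text
t: 17.02
eef_pos: [0.4462, -0.1956, 0.1808]
tool_rot: [-0.0, 1.0, 0.001, 0.0]
contact_force: [0.7, 1.1, 0.7]
gripper_width: 0.997
[ 0.446228   -0.19561677  0.18081278]
```

View pics/scene6.png

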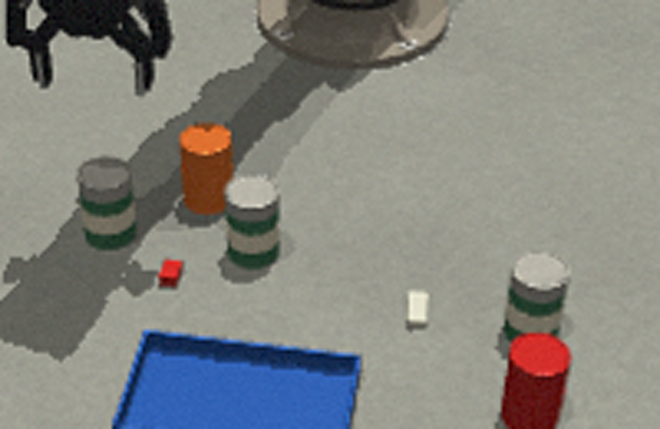

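View pics/top6.png

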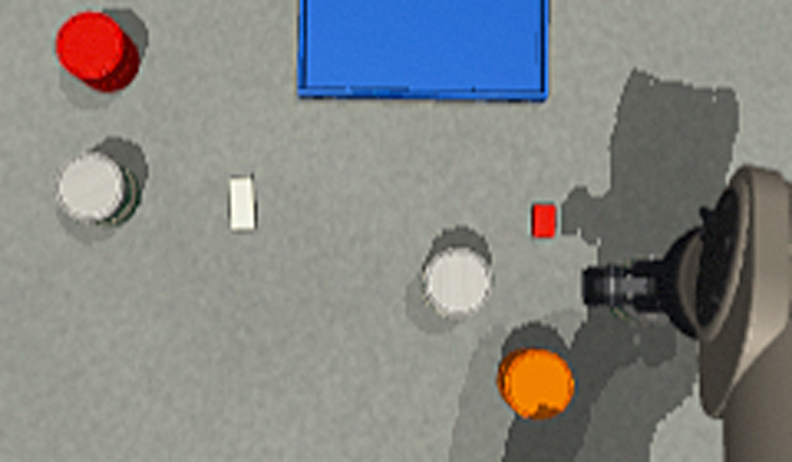

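All tins and bystanders are in place and upright; the gripper is above the right tin. Descend.

```bash
python3 -m crank '[[[0,0.001,0.02],[0,0,0],0.085],[[0,0,0.03],[0,0,0],0.085],[[0,0,0.025],[0,0,0],0.085],[[0,0,0.02],[0,0,0],0.085],[[0,0,0.02],[0,0,0],0.085],[[0,0,0.02],[0,0,0],0.085],[[0,0,0.005],[0,0,0],0.085],[[0,0,0],[0,0,0],0.085],[[0,0,0],[0,0,0],0.085]]'
python3 - <<'E'
from h import *
p,d=bot.read_camera('scene')
cv2.imwrite('pics/s7.png',cv2.resize(p[110:240,180:380],None,fx=4,fy=4,interpolation=cv2.INTER_CUBIC)[:,:,::-1])
E
```

```text
t: 18.25
eef_pos: [0.4467, -0.1976, 0.0411]
tool_rot: [0.0, 1.0, 0.001, 0.001]
contact_force: [0.4, -0.1, 0.0]
gripper_width: 0.994
```

View pics/s7.png

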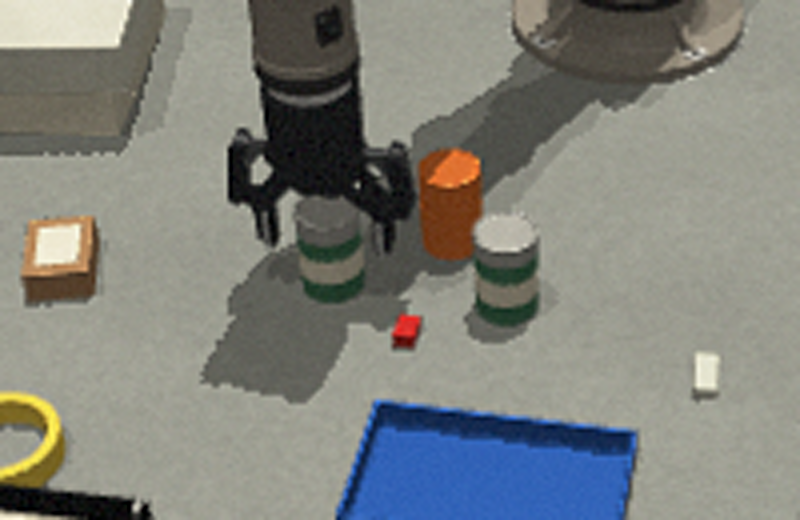

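Fingers straddle the right tin (crop (330,250)). Grip and lift.

```bash
python3 -m crank '[[[0,0,0],[0,0,0],0.06],[[0,0,0],[0,0,0],0.052],[[0,0,0],[0,0,0],0.04],[[0,0,0],[0,0,0],0.04],[[0,0,0],[0,0,0],0.04],[[0,0,0],[0,0,0],0.04]]' 50
```

```text
t: 19.05
eef_pos: [0.4463, -0.1976, 0.0409]
tool_rot: [0.0, 1.0, 0.001, 0.0]
contact_force: [-1.3, 1.3, 6.3]
gripper_width: 0.602
```

```bash
python3 -m crank '[[[0,0,-0.006],[0,0,0],0.04],[[0,0,-0.012],[0,0,0],0.04],[[0,0,-0.015],[0,0,0],0.04],[[0,0,-0.015],[0,0,0],0.04],[[0,0,-0.007],[0,0,0],0.04],[[0,0,0],[0,0,0],0.04],[[0,0,0],[0,0,0],0.04],[[0,0,0],[0,0,0],0.04],[[0,0,0],[0,0,0],0.04]]';python3 -m crank '[[[0,0,0],[0,0,0],0.04]]'
python3 - <<'E'
from h import *
p,d=bot.read_camera('scene')
cv2.imwrite('pics/s8.png',cv2.resize(p[110:240,180:380],None,fx=4,fy=4,interpolation=cv2.INTER_CUBIC)[:,:,::-1])
E
```

```text
t: 20.18
eef_pos: [0.4459, -0.1975, 0.0949]
tool_rot: [-0.0, 1.0, 0.001, -0.0]
contact_force: [0.8, 0.1, -1.2]
gripper_width: 0.599
t: 20.3
eef_pos: [0.446, -0.1976, 0.0951]
tool_rot: [-0.0, 1.0, 0.001, -0.0]
contact_force: [0.4, -0.2, -1.3]
gripper_width: 0.598
```

View pics/s8.png

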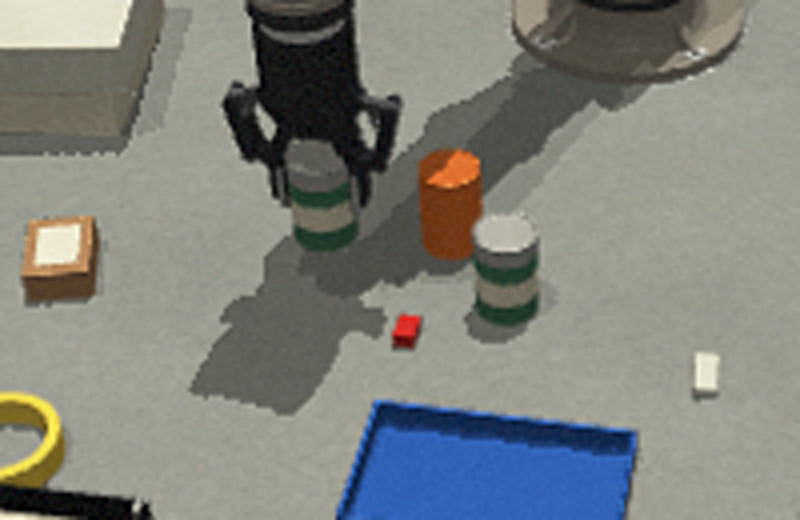

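The right tin is lifted and reads -1.25 N, about 0.13 kg. So the left tin (about 5.2 N) is the full one. Set this one back.

```bash
python3 -m crank '[[[0,0,0.006],[0,0,0],0.04],[[0,0,0.012],[0,0,0],0.04],[[0,0,0.014],[0,0,0],0.04],[[0,0,0.012],[0,0,0],0.04],[[0,0,0.006],[0,0,0],0.04],[[0,0,0.002],[0,0,0],0.04],[[0,0,0.001],[0,0,0],0.04],[[0,0,0.002],[0,0,0],0.04],[[0,0,0],[0,0,0],0.04],[[0,0,0],[0,0,0],0.04]]'
```

```text
t: 21.6
eef_pos: [0.4465, -0.1978, 0.0409]
tool_rot: [0.0, 1.0, 0.0, 0.0]
contact_force: [-1.1, 0.5, 5.4]
gripper_width: 0.605
```

```bash
python3 -m crank '[[[0,0,0],[0,0,0],0.054],[[0,0,0],[0,0,0],0.058],[[0,0,0],[0,0,0],0.065],[[0,0,0],[0,0,0],0.085],[[0,0,0],[0,0,0],0.085],[[0,0,0],[0,0,0],0.085],[[0,0,0],[0,0,0],0.085]]'
```

```text
t: 22.48
eef_pos: [0.4461, -0.1976, 0.0403]
tool_rot: [0.0, 1.0, 0.001, -0.0]
contact_force: [0.2, 0.2, 0.1]
gripper_width: 0.994
```

```bash
python3 -m crank '[[[0,0,-0.015],[0,0,0],0.085],[[0,0,-0.03],[0,0,0],0.085],[[0,0,-0.04],[0,0,0],0.085],[[0,0,-0.04],[0,0,0],0.085],[[0.008,-0.04,-0.015],[0,0,0],0.085],[[0.008,-0.045,0],[0,0,0],0.085],[[0.008,-0.045,0],[0,0,0],0.085],[[0.008,-0.045,0],[0,0,0],0.085],[[0.008,-0.045,0],[0,0,0],0.085],[[0.008,-0.045,0],[0,0,0],0.085]]'; python3 -m crank '[[[0.008,-0.045,0],[0,0,0],0.085],[[0.008,-0.045,0],[0,0,0],0.085],[[0.008,-0.045,0],[0,0,0],0.085],[[0.008,-0.025,0],[0,0,0],0.085],[[0,0,0],[0,0,0],0.085],[[0,0,0],[0,0,0],0.085]]'
python3 - <<'E'
from h import *
print(bot.get_obs()['eef_pos'])
for n in('scene','top'):
    p,d=bot.read_camera(n)
    c=p[110:250,230:430] if n=='scene' else p[150:290,190:430]
    cv2.imwrite(f'pics/{n}9.png',cv2.resize(c,None,fx=3.3,fy=3.3,interpolation=cv2.INTER_CUBIC)[:,:,::-1])
E
```

```text
t: 23.72
eef_pos: [0.494, 0.0688, 0.1815]
tool_rot: [0.0, 1.0, 0.001, 0.001]
contact_force: [0.6, 0.1, -0.2]
gripper_width: 0.993
t: 24.48
eef_pos: [0.5255, 0.2261, 0.1807]
tool_rot: [0.001, 1.0, 0.0, -0.0]
contact_force: [-0.7, -1.1, -0.6]
gripper_width: 0.996
[0.52551516 0.22612134 0.1806543 ]
```

View pics/scene9.png

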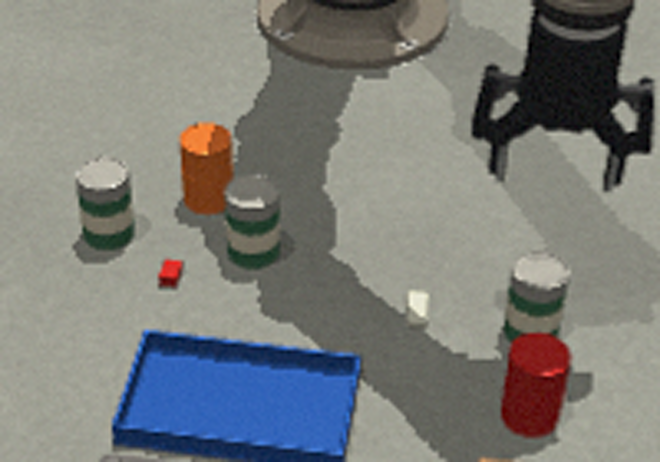

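View pics/top9.png

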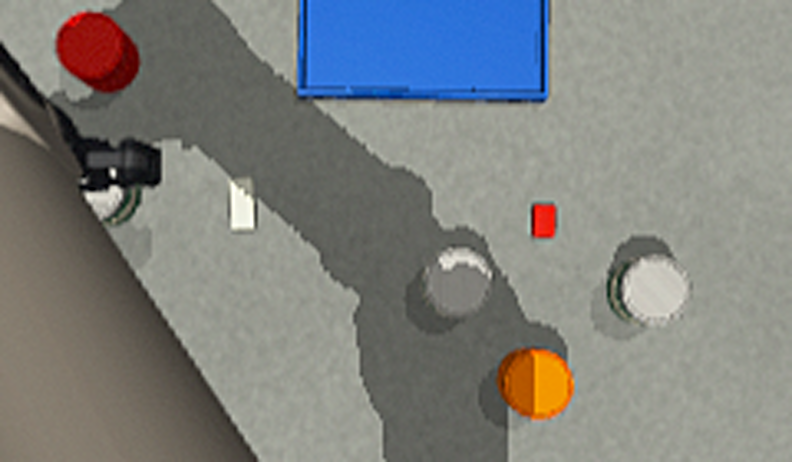

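Middle and right tins stand in place, and the gripper is above the left tin. Descend with a 1 mm y trim.

```bash
python3 -m crank '[[[0.001,-0.001,0.02],[0,0,0],0.085],[[0,0,0.03],[0,0,0],0.085],[[0,0,0.025],[0,0,0],0.085],[[0,0,0.02],[0,0,0],0.085],[[0,0,0.02],[0,0,0],0.085],[[0,0,0.02],[0,0,0],0.085],[[0,0,0.005],[0,0,0],0.085],[[0,0,0],[0,0,0],0.085],[[0,0,0],[0,0,0],0.085]]'
```

```text
t: 25.7
eef_pos: [0.5272, 0.2288, 0.041]
tool_rot: [-0.0, 1.0, 0.001, 0.001]
contact_force: [0.3, 0.3, 0.3]
gripper_width: 0.996
```

```bash
python3 -m crank '[[[0,0,0],[0,0,0],0.06],[[0,0,0],[0,0,0],0.052],[[0,0,0],[0,0,0],0.04],[[0,0,0],[0,0,0],0.04],[[0,0,0],[0,0,0],0.04],[[0,0,0],[0,0,0],0.04]]' 60
```

```text
t: 26.45
eef_pos: [0.527, 0.2282, 0.041]
tool_rot: [0.0, 1.0, 0.0, 0.0]
contact_force: [-0.5, -1.7, 6.5]
gripper_width: 0.603
```

```bash
python3 -m crank '[[[0,0,-0.006],[0,0,0],0.04],[[0,0,-0.012],[0,0,0],0.04],[[0,0,-0.02],[0,0,0],0.04],[[0,0,-0.025],[0,0,0],0.04],[[0,0,-0.03],[0,0,0],0.04],[[0,0,-0.03],[0,0,0],0.04],[[0,0,-0.03],[0,0,0],0.04],[[0,0,-0.02],[0,0,0],0.04],[[0,0,-0.015],[0,0,0],0.04],[[0,0,-0.012],[0,0,0],0.04]]'
```

```text
t: 27.7
eef_pos: [0.5264, 0.2284, 0.2413]
tool_rot: [-0.0, 1.0, 0.001, 0.0]
contact_force: [-0.2, 0.4, -6.0]
gripper_width: 0.6
```

Now to above the tray centre: dx +0.132, dy -0.256.

```bash
python3 -m crank '[[[0.006,0.012,0],[0,0,0],0.04],[[0.012,0.024,0],[0,0,0],0.04],[[0.018,0.035,0],[0,0,0],0.04],[[0.02,0.038,0],[0,0,0],0.04],[[0.02,0.038,0],[0,0,0],0.04],[[0.02,0.038,0],[0,0,0],0.04],[[0.016,0.032,0],[0,0,0],0.04],[[0.012,0.024,0],[0,0,0],0.04],[[0.008,0.015,0],[0,0,0],0.04]]'; python3 -m crank '[[[0,0,0],[0,0,0],0.04],[[0,0,0],[0,0,0],0.04],[[0,0,0],[0,0,0],0.04],[[0,0,0],[0,0,0],0.04]]'
python3 - <<'E'
from h import *
o=bot.get_obs();print(o['eef_pos'],o['contact_force'],abs(o['joint_vel']).max())
for n in('scene','top'):
    p,d=bot.read_camera(n)
    c=p[90:290,180:430] if n=='scene' else p[120:290,190:430]
    cv2.imwrite(f'pics/{n}10.png',cv2.resize(c,None,fx=3,fy=3,interpolation=cv2.INTER_CUBIC)[:,:,::-1])
E
```

```text
t: 28.82
eef_pos: [0.6588, -0.0305, 0.2389]
tool_rot: [0.001, 1.0, -0.001, -0.001]
contact_force: [-0.0, -0.7, -5.6]
gripper_width: 0.604
t: 29.32
eef_pos: [0.6587, -0.0263, 0.2405]
tool_rot: [-0.0, 1.0, 0.001, 0.0]
contact_force: [0.6, -0.7, -5.6]
gripper_width: 0.597
[ 0.65872176 -0.0263318   0.24048153] [ 0.58617597 -0.67576616 -5.58747066] 0.004094623506975627
```

View pics/scene10.png

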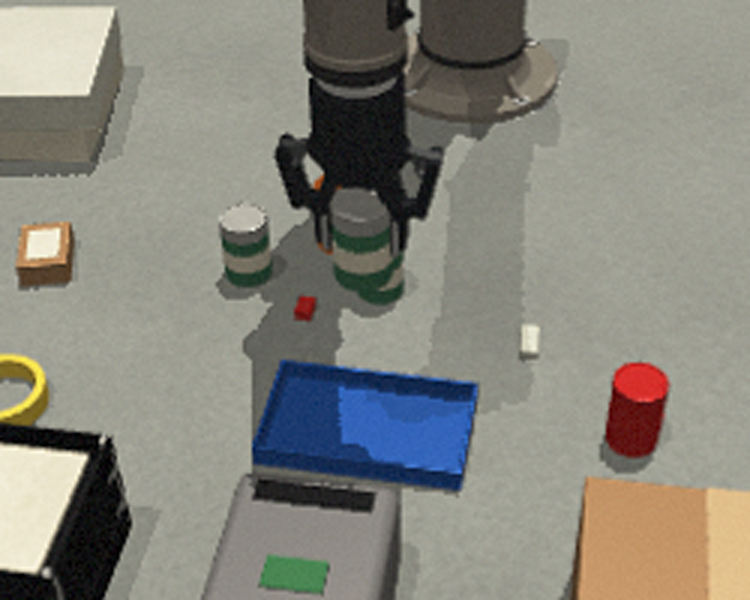

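View pics/top10.png

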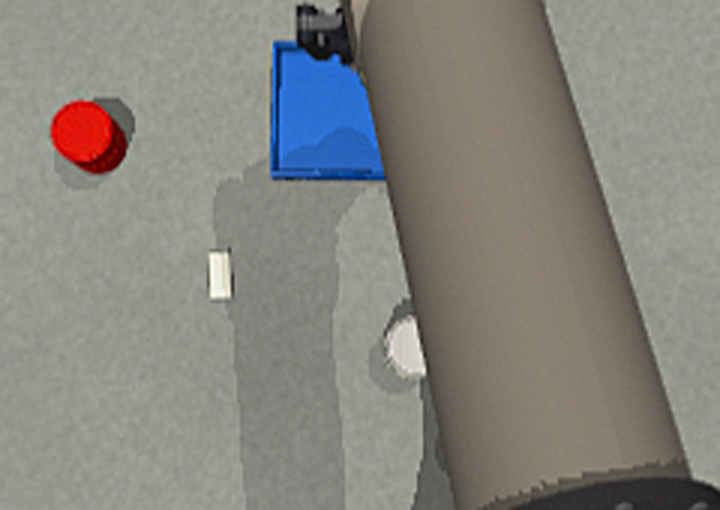

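The heavy tin is held upright about 0.2 m over the tray and the arm is still. The middle and right tins stand in place, and the eraser, sharpener and red tin have not moved. Hand in.

```bash
python3 -c "
from station import bot
print(bot.hand_in())"
```

```text
the job is handed in; nothing more can be done
None
```

I lifted the left, middle and right tins in that order and set each back upright where it stood. I then picked up the left tin again, the heaviest, and handed in with it held over the blue tray. The job took about 29 s of the 69 s allowed.

- **Weights:** the left tin pulled about 5.2 N (0.53 kg), the middle about 1.7 N and the right about 1.25 N. The left tin read 5.6 N when held again over the tray.
- **Final pose:** the tool stood at (0.659, -0.026, 0.240), against a measured tray centre of about (0.658, -0.028). That puts the tin's underside about 0.20 m up, and the arm was still.
- **Last pictures:** the left tin was upright in the fingers. The right tin was upright in place. The middle tin was partly hidden behind the held one, but its lid and base were where I had set it. The eraser, sharpener and red tin had not moved. The orange tin was almost hidden by the gripper in the last pictures but had not moved in the ones before. The stapler and punch were outside the last crops, and nothing went near them.

No check failed or disagreed, though the readings wander by a few millimetres and roughly half a newton. The hand-in reports no verdict.

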